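Stand the fallen counter sign back up and push it home to the front rail

TASK

The little ice-cream sign has been knocked over backwards on the serving deck. Without gripping it or picking it up, gently push it upright with the fingers, easing it down on to its wooden foot rather than letting it drop, then push it along the deck until the whole front edge of the foot is flush against the front rail, and leave it standing there. Do not disturb the sauce bottle, the tubs or the shaker.

Things in the scene. Friction and masses are not known exactly. Their poses are not given: they have to be found in the camera images.
- sign: Counter sign, 0.5 to 0.8 kg: weighted wooden foot 90 (x) by 150 (y) by 25 (z) mm; a dark picture board stands up from its middle, 150 wide (y), 160 high, 6 thick (x -3 to 3, z 25 to 185 mm). Origin: centre of the foot's underside; z up the board, +x the picture side, to face the rail. Starts fallen back towards the robot, picture up, resting on the foot's rear top edge and the board's top edge.
- sign_push (a point): Middle of the front half of the foot's upper face: x +27, y 0, z 25 mm in the sign's frame; about 70 mm above the deck at the start, facing the robot. Pushed here towards the rail, the sign tips up about the foot's rear (-x) edge without sliding; at about 60 degrees from upright it passes its balance and would drop on to its foot, unless a finger in front of the picture eases it.
- sign_front_l (a point): Bottom corner of the sign's foot, front left: x +45, y +75, z 0 mm in the sign's frame
- sign_front_r (a point): Bottom corner of the sign's foot, front right: x +45, y -75, z 0 mm in the sign's frame
- rail: Fixed aluminium front rail of the counter, beyond the sign, 1100 mm long (y), 34 mm high, with a steel tube along its top (up to 49 mm above the deck) and a low ledge behind it ending in a glass edge 75 mm high, 195 mm beyond its face. Origin on the deck, on the face that looks at the robot, at mid-length; x points away from the robot, so x = 0 is that face. The black air slots are flat.
- sauce: Red sauce bottle, loose, 62 mm diameter, 195 mm high; origin at the centre of its underside. To be left alone.
- tubs: Stack of paper tubs, loose, pink and white, up to 92 mm diameter, 135 mm high; origin at the centre of its underside. To be left alone.
- shaker: Steel shaker, loose, 70 mm diameter, 119 mm high; origin at the centre of its underside. To be left alone.

How it is judged (in metres and radians):
At the end, for the whole second after the job is handed in: The sign stands upright on its foot (within about 3 degrees, foot on the deck), still, with both front corners of the foot within 7 mm of the rail's face (angle between sign's own z axis and vertical below 0.05 rad and height (world z) of sign below 0.006 m and x of sign_front_l in the frame of rail between -0.007 and 0.006 m and x of sign_front_r in the frame of rail between -0.007 and 0.006 m and linear speed of sign below 0.02 m/s); the robot touches nothing.
It fails at once if the sign is lifted or carried off the deck (height (world z) of sign above 0.075 m or (angle between sign's own z axis and vertical below 0.3 rad and height (world z) of sign above 0.03 m)).
It fails at once if the sign is let drop or flung over (it turns faster than 4 rad/s) (angular speed of sign above 4 rad/s).
It fails at once if the sign is gripped or shoved hard (over 30 N from the fingers) (contact force between the fingers and sign above 30 N).
It fails at once if a bystander is shifted by more than 15 mm or tipped (distance of any of sauce, tubs, shaker from where it was at the start of the episode above 0.015 m or angle between any of sauce, tubs, shaker's own z axis and vertical above 0.3 rad).
It also fails if it takes over 67 s, if anything falls off the work surface, if the arm or the gripper's body presses on something with over 40 N, if the wrist force passes 120 N, or if a joint passes its speed limit or range.

ROBOT

A 7-joint arm with a two-finger parallel gripper is mounted at the origin on the work surface. World frame = base frame: x ahead of the robot, y to its left, z up, the work surface at z = 0. Lengths are in mm, angles in rad, forces in N, time in s.
With the tool pointing down it reaches from about 425 to 925 mm from the base axis. Payload 6.8 kg.
Tool frame: the origin (TCP) lies on the centre line of the jaws, within the pads' length; the fingertips stand 19 mm ahead of it and the grasp point (between the pads) is the TCP; z points along the fingers, y is the line along which they close (so a half turn about z gives the same grasp; the last joint's range is limited). The gripper opens to 88 mm and grips with 3 to 60 N. Pads are 20 mm wide; open, the fingers measure 115 mm over their backs; the gripper's body (75 mm by 178 mm) begins 61 mm behind the grasp point.
Start: joints at [-1.379, 0.477, 0.022, 1.555, -0.011, 1.109, -0.083], TCP at [199.343, 644.91, 241.664] pointing down, gripper open.
Joint ranges: [-2.96, 2.96], [-0.34, 2.1], [-1.41, 1.46], [0.24, 2.44], [-1.37, 4.51], [0.17, 1.92], [-2.96, 2.96]. Speed limits (rad/s): [2.39, 2.39, 3.14, 3.14, 3.14, 3.14, 3.14].

INTERFACE

Orientations are given as a 3x3 rotation matrix whose columns are the frame's x, y, z axes.
In Python, from station import state, read_camera, camera_info, hand_in gives the robot as it stands.
- The arm moves only by the tool servo_tool, never from a script. Its arguments are lists of equal length, an entry for each row: "dp": the shift along the tool's x, y, z in units of 30 mm (1.0 is 30 mm), a list of three; "turn": the turn, a rotation vector about the tool's x, y, z in units of 0.15 rad (1.0 is 0.15 rad), a list of three. A call has 1 to 20 rows; each row shifts and turns the commanded pose from where the row before left it, along the tool's axes as they then stand; what a row does not reach is not made up. A row lasts 1/8 s, in which the tool goes at most 62.5 mm and 10.7 degrees, less where a joint would pass 70% of its speed; a pose out of reach is approached as far as the arm can. A call with a number of a shift or a turn outside -1 to 1 is refused whole. A call with a gripper value outside its range is refused whole. "claw" is the opening, from 0 (shut) to 1 (fully open), set as the call begins (left out, the last holds). The fingers move at their own pace and stop on an object; the grip force is fixed at half the most. Time passes only in rows, so rows that do not move let the fingers close. It gives the time, the measured TCP pose, the force, the opening and the grip force at its end, in the units of the state.
- state(): the state, without advancing time (a new reading comes with each control period).
- read_camera(name): name is "scene" or "top"; returns (picture, depth): 480x640x3 uint8, red, green, blue; 480x640 float32, mm along the optical axis (not along the pixel's ray), 0 where there is no reading.
- camera_info(name): a dict with "fov_y" (degrees; the focal length in pixels is half the picture's height over the tangent of half this angle, whatever the lens; pixels are square), "cx", "cy" (the principal point, pixels), "extrinsics" (4x4, takes a point from world to camera coordinates). Camera axes: x right, y up, looking along -z (the intrinsics and any distortion apply to the point x, -y, -z); pixel columns grow to the right and rows downward; lengths in mm; the calibration is good to about 2 mm. A picture is of the moment at which its call begins. camera_info takes no time and is no camera call.
- hand_in(): hands the job in; it is judged then, once.
The state is a dict: "time": time; "joint_positions": joint angles; "dq": joint speeds; "joint_efforts": joint torques, N m; "tcp_pos": TCP position; "tool_rot": TCP orientation; "wrist_force": force on the tool from outside, world axes, zero at the start; "moment": the same for the moment, N m; "grip_width": finger opening in mm; "grasp_force": force on a finger pad.
Only numpy, scipy, OpenCV 4.12 (cv2) and the standard library are available. Lean on these libraries where they do the work, as an engineer would, in place of code of your own. Each camera call takes 0.05 s, during which the arm holds its last target. There are 200 camera calls.

## Working session

There is one attempt and no reset: what is moved stays moved. The work goes in short steps, Python scripts to look and compute and a tool call to move; the robot and the scene stay as the last step left them, time stands still between calls to the robot, and variables do not carry over. Pictures are saved under pics/ and viewed, at most 10 in all, crops included, and the job is handed in when it is done.

Besides the shell and the picture viewer there is one more tool, called after "Request:" by a JSON object that holds its "api" and its "payload", one argument or row to a line. servo_tool: Moves the arm, as the interface text tells. Shifts and turns lie within -1 to 1; 1 stands for 30 mm of shift or 0.15 rad of turn. Its arguments: {"type":"object","properties":{"dp":{"type":"array","items":{"type":"array","items":{"type":"number","minimum":-1,"maximum":1}}},"turn":{"type":"array","items":{"type":"array","items":{"type":"number","minimum":-1,"maximum":1}}},"claw":{"type":"number"}},"required":["dp","turn"]}

```bash
mkdir -p pics; cat > h.py <<'E'
import numpy as np, cv2
from station import *
def cloud(name):
    im,d=read_camera(name); c=camera_info(name)
    f=240/np.tan(np.radians(c["fov_y"]/2))
    v,u=np.mgrid[:480,:640]
    x=(u-c["cx"])/f*d; y=-(v-c["cy"])/f*d
    P=np.stack([x,y,-d,np.ones_like(d)],-1)
    W=P@np.linalg.inv(np.array(c["extrinsics"])).T
    W=W[...,:3]; W[d==0]=np.nan
    return im,d,W
E
python3 - <<'E'
from h import *
for n in("scene","top"):
    im,d,W=cloud(n); cv2.imwrite(f"pics/{n}0.png",im[...,::-1]); np.savez(f"{n}0.npz",im=im,W=W)
    print({k:v for k,v in camera_info(n).items()})
s=state();print(s)
E
```

```text
{'fov_y': 45.43836910732515, 'cx': 319.7234625060694, 'cy': 238.1501384032135, 'extrinsics': array([[ 3.05560102e-01,  9.51851311e-01,  2.47407650e-02,
        -1.74942278e+02],
       [-5.13235733e-01,  1.42760190e-01,  8.46291091e-01,
         2.44258994e+02],
       [ 8.02011288e-01, -2.71290637e-01,  5.32145923e-01,
        -1.68334509e+03],
       [ 0.00000000e+00,  0.00000000e+00,  0.00000000e+00,
         1.00000000e+00]])}
{'fov_y': 44.36222463703869, 'cx': 313.7967666387499, 'cy': 247.2902627280195, 'extrinsics': array([[ 2.84378087e-02, -9.99322284e-01, -2.33723001e-02,
         3.00113645e+00],
       [ 9.93128886e-01,  2.55907908e-02,  1.14193374e-01,
        -5.98824573e+02],
       [-1.13517867e-01, -2.64591156e-02,  9.93183573e-01,
        -1.23347889e+03],
       [ 0.00000000e+00,  0.00000000e+00,  0.00000000e+00,
         1.00000000e+00]])}
{'time': 0.1, 'joint_positions': array([-1.37910125,  0.4777142 ,  0.02235369,  1.55628358, -0.01148706,
        1.10929026, -0.08308813]), 'dq': array([ 0.00057731, -0.00114627, -0.00042528, -0.00130646,  0.00100399,
        0.00077728, -0.00056299]), 'joint_efforts': array([ 4.72505606e-03, -5.84088600e+01,  1.54077016e+00, -2.73311055e+01,
       -5.40452683e-02,  1.31569835e-02,  3.15035345e-05]), 'tcp_pos': array([199.2187066 , 644.43129693, 240.81044647]), 'tool_rot': array([[-9.55405488e-01,  2.95296867e-01, -3.37668015e-04],
       [ 2.95297032e-01,  9.55404271e-01, -1.53019459e-03],
       [-1.29252206e-04, -1.56166868e-03, -9.99998772e-01]]), 'wrist_force': array([ 0.17304995, -0.75807574, -0.54145431]), 'moment': array([-0.02168085, -0.04598443,  0.0342443 ]), 'grasp_force': 0.0, 'grip_width': 88.34773784569828}
```

View pics/scene0.png

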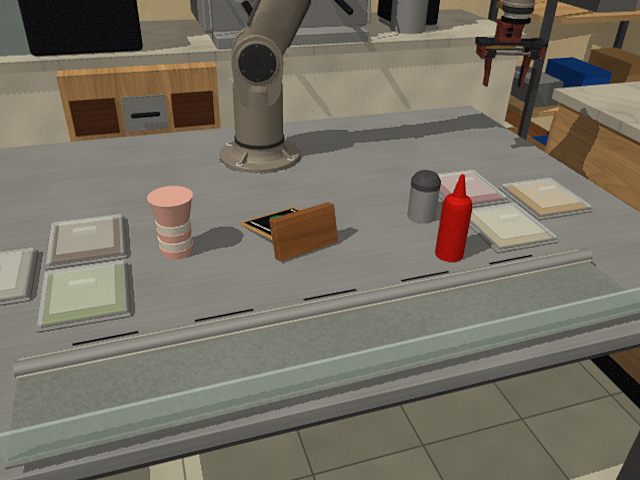

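View pics/top0.png

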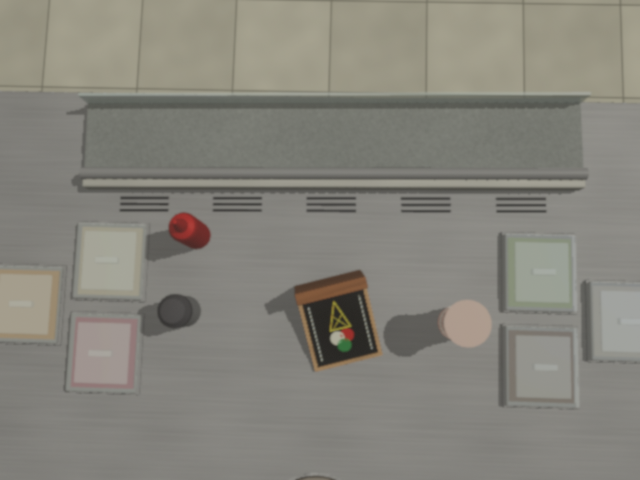

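The sign lies in the middle with its foot towards the rail: foot edge in the top view from (296,287) to (366,276), board top edge at about row 365. The rail face is at row ~188. Red bottle is at (190,230), shaker at (175,310) and tubs at (466,323).

```bash
python3 - <<'E'
import numpy as np, cv2
t=np.load("top0.npz"); s=np.load("scene0.npz")
def line(P): # x = a + b*y
    b,a=np.polyfit(P[:,1],P[:,0],1); return a,b,np.std(P[:,0]-a-b*P[:,1])
W=t["W"]; 
print("deck z",np.nanmedian(W[420:440,150:250,2]))
# rail cross section
for c in(120,320,550): print(c,[(round(float(W[r,c,0])),round(float(W[r,c,2]))) for r in range(160,200,2)])
def bound(r0,r1,thr):
    out=[]
    for c in range(100,570,5):
        col=W[r0:r1,c,2]; k=np.where(col>thr)[0]
        out.append(W[r0+k.max(),c])
    return np.array(out)
P=bound(165,200,20); print("rail line",line(P),P[:,2].mean())
# sign foot: top view brown and depth
for n,d in(("t",t),("s",s)):
    hsv=cv2.cvtColor(d["im"],cv2.COLOR_RGB2HSV); Wd=d["W"]
    reg=(Wd[...,0]>380)&(Wd[...,0]<650)&(abs(Wd[...,1])<130)&(Wd[...,2]>4)
    P=Wd[reg]; print(n,len(P),np.nanpercentile(P,[0.5,99.5],axis=0).round(1))
    br=reg&(hsv[...,0]<16)&(hsv[...,1]>110)&(Wd[...,2]>(75 if n=="t" else 0)); Q=Wd[br]
    c=Q.mean(0); u,S,v=np.linalg.svd(Q-c,full_matrices=False); print("brown",len(Q),c.round(1),v.round(3),(S/np.sqrt(len(Q))).round(1))
    q=(Q-c)@v.T; print(np.percentile(q,[1,99],axis=0).round(1))
    if n=="t":
        r=cv2.minAreaRect(Q[:,:2].astype(np.float32)); print("rect",r)
        r=cv2.minAreaRect(P[:,:2].astype(np.float32)); print("rect all",r, cv2.boxPoints(r).round(1))
for nm,x,y in(("sauce",190,230),("shaker",175,310),("tubs",466,323)): print(nm,W[y,x].round())
E
```

```text
deck z -1.088130237041355
120 [(784, 24), (780, 23), (775, 24), (770, 25), (760, 47), (756, 46), (751, 47), (746, 51), (743, 47), (740, 38), (737, 33), (732, 33), (728, 30), (724, 28), (723, 15), (721, 3), (717, -2), (712, 0), (708, 0), (702, 4)]
320 [(793, 27), (790, 22), (785, 25), (780, 27), (772, 41), (765, 49), (761, 47), (757, 45), (753, 43), (750, 38), (747, 31), (741, 38), (738, 34), (734, 33), (731, 24), (732, -2), (727, 1), (723, 1), (719, -5), (713, 4)]
550 [(805, 24), (800, 27), (795, 28), (792, 25), (782, 44), (777, 48), (772, 47), (769, 45), (764, 48), (760, 44), (758, 33), (754, 34), (750, 33), (747, 27), (741, 30), (743, 5), (739, 2), (735, -1), (731, -2), (726, -3)]
rail line (np.float64(731.4127208816545), np.float64(-0.021053916816042937), np.float64(0.5160962700989696)) 25.761103352387046
t 5667 [[ 380.9 -124.5    4.1]
 [ 634.   114.7   94.2]]
brown 956 [505.4 -18.8  88.6] [[-0.269  0.963  0.001]
 [ 0.963  0.269  0.018]
 [-0.017 -0.006  1.   ]] [41.7  8.   3.7]
[[-70.7 -13.5 -12.7]
 [ 70.7  14.    6.6]]
rect ((506.2286682128906, -18.544761657714844), (28.84197235107422, 145.24375915527344), 15.562386512756348)
rect all ((514.9185791015625, 0.0073699951171875), (259.2518310546875, 269.7843322753906), 89.98997497558594) [[ 380.  -129.6]
 [ 649.8 -129.6]
 [ 649.8  129.6]
 [ 380.   129.7]]
s 3150 [[ 382.7 -124.6    5.2]
 [ 554.9   56.3   92. ]]
brown 2763 [524.5 -23.   51.9] [[-0.228  0.974  0.016]
 [-0.293 -0.084  0.953]
 [ 0.929  0.212  0.304]] [45.3 27.  12.5]
[[-68.7 -47.1 -44. ]
 [ 79.9  41.4   9.1]]
sauce [614. 263. 144.]
shaker [456. 290. 119.]
tubs [ 447. -283.  134.]
```

Request:
{"api": "servo_tool", "payload": {
  "dp": [
    [0,0,0],
    [0,0,0],
    [0,0,0],
    [0,0,0],
    [-0.32,-0.86,0],
    [-0.32,-0.86,0],
    [-0.32,-0.86,0],
    [-0.32,-0.86,0],
    [-0.32,-0.86,0],
    [-0.32,-0.86,0],
    [-0.32,-0.86,0],
    [-0.32,-0.86,0],
    [-0.32,-0.86,0],
    [-0.32,-0.86,0]
  ],
  "turn": [
    [0,0,-0.95],
    [0,0,-0.95],
    [0,0,-0.95],
    [0,0,-0.95],
    [0,0,0],
    [0,0,0],
    [0,0,0],
    [0,0,0],
    [0,0,0],
    [0,0,0],
    [0,0,0],
    [0,0,0],
    [0,0,0],
    [0,0,0]
  ],
  "claw": 1
}}

```text
time: 1.85
tcp_pos: [361.3, 420.5, 241.6]
tool_rot: [[-0.964, -0.267, -0.0], [-0.267, 0.964, -0.0], [0.0, -0.0, -1.0]]
wrist_force: [0.8, -0.2, -0.2]
grip_width: 87.9
grasp_force: 0.0
```

```bash
cat > plan.py <<'E'
import numpy as np
E=np.array([492.3,-22.4]); f=np.array([.964,.267]); l=np.array([-.267,.964]); PIV=48.
def sh(p): # world tcp -> s, lateral, tip height
    d=np.array(p[:2])-E; return np.array([d@f,d@l,p[2]-19])
def pt(th,x,z,piv=PIV):
    t=np.radians(th); return np.array([piv,0])+(x+45)*np.array([np.cos(t),np.sin(t)])+z*np.array([-np.sin(t),np.cos(t)])
def foot(th,xf): return pt(th,xf,25)+[-10,0]   # tip centre, front-bottom corner on foot
def board(th,zr,piv=PIV): return pt(th,3,zr,piv)+[10,0]
def go(goal): # s,lat,h from current state -> units in the tool axes
    from station import state
    st=state(); R=np.array(st["tool_rot"]); g=np.array(goal,float)
    w=np.r_[E+g[0]*f+g[1]*l,g[2]+19]; d=R.T@(w-st["tcp_pos"])/30
    print("now",sh(st["tcp_pos"]).round(1),"units",d.round(2),"yaw",np.degrees(np.arctan2(-R[0,1],R[1,1])).round(2),"tilt",R[2].round(3),"F",st["wrist_force"].round(1),"t",round(st["time"],2))
E
python3 - <<'E'
from plan import *
from station import state
go([-30,0,150])
print(state()["tcp_pos"], state()["joint_positions"].round(2))
for th,xf in((90,27),(80,24),(75,20),(70,17),(65,14),(60,15.5),(55,17),(50,18),(45,19)): print(th,foot(th,xf).round(1),"cage",foot(th,3+20*np.cos(np.radians(th))).round(1))
for th,z in((45,60),(45,90),(45,120),(30,120),(20,120),(10,120),(0,120)): print(th,z,board(th,z).round(1))
E
```

```text
now [ -8.  462.  222.6] units [  0.73 -15.39   2.42] yaw 15.47 tilt [ 0. -0. -1.] F [ 0.8 -0.2 -0.2] t 1.85
[361.30792992 420.53786115 241.5715786 ] [-0.95  0.28 -0.03  1.85  0.01  1.02  0.86]
90 [13. 72.] cage [13. 48.]
80 [25.4 72.3] cage [22.3 55. ]
75 [30.7 69.3] cage [27.6 57.8]
70 [35.7 66.8] cage [33.3 60.1]
65 [40.3 64. ] cage [39.2 61.7]
60 [46.6 64.9] cage [45.3 62.7]
55 [53.1 65.1] cage [51.6 63.1]
50 [59.3 64.3] cage [58.  62.7]
45 [65.6 62.9] cage [64.3 61.6]
45 60 [49.5 76.4]
45 90 [28.3 97.6]
45 120 [  7.1 118.8]
30 120 [ 39.6 127.9]
20 120 [ 62.1 129.2]
10 120 [ 84.4 126.5]
0 120 [106. 120.]
```

Request:
{"api": "servo_tool", "payload": {
  "dp": [
    [0.05,-0.96,0],
    [0.05,-0.96,0],
    [0.05,-0.96,0],
    [0.05,-0.96,0],
    [0.05,-0.96,0],
    [0.05,-0.96,0],
    [0.05,-0.96,0],
    [0.05,-0.96,0],
    [0.05,-0.96,0],
    [0.05,-0.96,0],
    [0.05,-0.96,0],
    [0.05,-0.96,0.2],
    [0.05,-0.96,0.4],
    [0.05,-0.96,0.6],
    [0.05,-0.96,0.6],
    [0,-0.99,0.6],
    [0,0,0.9],
    [0,0,0.9],
    [0,0,0.8],
    [0,0,0]
  ],
  "turn": [
    [0,0,0],
    [0,0,0],
    [0,0,0],
    [0,0,0],
    [0,0,0],
    [0,0,0],
    [0,0,0],
    [0,0,0],
    [0,0,0],
    [0,0,0],
    [0,0,0],
    [0,0,0],
    [0,0,0],
    [0,0,0],
    [0,0,0],
    [0,0,0],
    [0,0,0],
    [0,0,0],
    [0,0,0],
    [0,0,0]
  ]
}}

```text
time: 4.35
tcp_pos: [460.8, -29.5, 90.5]
tool_rot: [[-0.964, -0.267, -0.004], [-0.267, 0.964, -0.0], [0.004, 0.001, -1.0]]
wrist_force: [1.0, -0.0, 0.4]
grip_width: 87.8
grasp_force: 0.0
```

```bash
python3 - <<'E'
from plan import *
from h import *
go([13,0,72])
im,d,W=cloud("scene"); cv2.imwrite("pics/s1.png",cv2.resize(im[170:290,200:360,::-1],None,fx=4,fy=4))
E
```

```text
now [-32.3   1.6  71.5] units [-1.51 -0.05 -0.02] yaw 15.46 tilt [ 0.004  0.001 -1.   ] F [ 1.  -0.   0.4] t 4.35
```

View pics/s1.png

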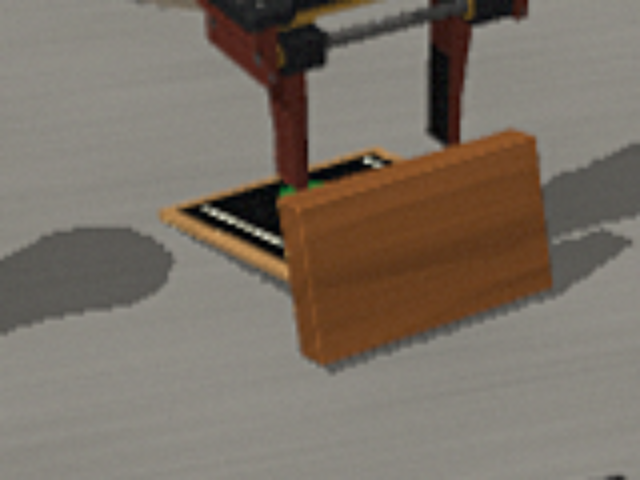

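The crop shows both fingers (290,185 and 445,140) behind the foot's top edge, clear of the board. I'll start tipping.

Request:
{"api": "servo_tool", "payload": {
  "dp": [
    [-0.2,0,0],
    [-0.2,0,0],
    [-0.15,0,0],
    [-0.1,0,0],
    [-0.1,0,0],
    [-0.1,0,0],
    [-0.1,0,0],
    [-0.1,0,0],
    [-0.1,0,0],
    [-0.1,0,0],
    [-0.1,0,0],
    [-0.1,0,0],
    [-0.06,0,0]
  ],
  "turn": [
    [0,0,0],
    [0,0,0],
    [0,0,0],
    [0,0,0],
    [0,0,0],
    [0,0,0],
    [0,0,0],
    [0,0,0],
    [0,0,0],
    [0,0,0],
    [0,0,0],
    [0,0,0],
    [0,0,0]
  ]
}}

```text
time: 6.02
tcp_pos: [505.2, -17.1, 91.5]
tool_rot: [[-0.964, -0.267, -0.002], [-0.267, 0.964, -0.0], [0.002, 0.0, -1.0]]
wrist_force: [-3.6, -1.0, 2.8]
grip_width: 87.7
grasp_force: 1.8
```

```bash
cat > look.py <<'E'
from h import *
from plan import *
import sys
go([float(a) for a in sys.argv[1:4]])
im,d,W=cloud("scene")
hsv=cv2.cvtColor(im,cv2.COLOR_RGB2HSV)
r=(W[...,0]>400)&(W[...,0]<760)&(abs(W[...,1]+10)<130)&(W[...,2]>3)&(hsv[...,0]<16)&(hsv[...,0]>6)&(hsv[...,1]>110)
n,lab,stt,_=cv2.connectedComponentsWithStats(r.astype(np.uint8)); k=1+stt[1:,4].argmax(); Q=W[lab==k]
c=np.median(Q,0); Q=Q[np.linalg.norm(Q-c,axis=1)<95]
s=(Q[:,:2]-E)@f
print("foot s",np.percentile(s,[1,50,99]).round(1),"z",np.percentile(Q[:,2],[1,99]).round(1),"n",len(Q))
# dominant plane by RANSAC-free trimmed SVD
for _ in range(6):
    c=Q.mean(0);v=np.linalg.svd(Q-c,full_matrices=False)[2][2]; e=abs((Q-c)@v); Q=Q[e<max(2,np.percentile(e,92))]
v=v*np.sign(v[0]); print("plane normal",v.round(3),"tilt deg",np.degrees(np.arctan2(v[:2]@f,-v[2])).round(1),"yaw",np.degrees(np.arctan2(v[1],v[0])).round(1))
if len(sys.argv)>4:cv2.imwrite(f"pics/{sys.argv[4]}.png",cv2.resize(im[150:290,200:360,::-1],None,fx=4,fy=4))
E
python3 look.py 30.7 0 69.3
```

```text
now [13.9  1.6 72.5] units [-0.56 -0.05  0.1 ] yaw 15.49 tilt [ 0.002  0.    -1.   ] F [-3.6 -1.   2.8] t 6.03
foot s [21.9 47.9 52.8] z [ 4.4 90.3] n 2539
plane normal [ 0.963  0.268 -0.031] tilt deg 88.2 yaw 15.5
```

Request:
{"api": "servo_tool", "payload": {
  "dp": [
    [-0.1,0,0.01],
    [-0.1,0,0.03],
    [-0.1,0,0.03],
    [-0.1,0,0.04],
    [-0.1,0,0.04],
    [-0.1,0,0.04],
    [-0.1,0,0.04],
    [-0.1,0,0.03],
    [-0.08,0,0.02],
    [-0.08,0,0],
    [-0.08,0,0],
    [-0.06,0,0],
    [0,0,0]
  ],
  "turn": [
    [0,0,0],
    [0,0,0],
    [0,0,0],
    [0,0,0],
    [0,0,0],
    [0,0,0],
    [0,0,0],
    [0,0,0],
    [0,0,0],
    [0,0,0],
    [0,0,0],
    [0,0,0],
    [0,0,0]
  ]
}}

```text
time: 7.7
tcp_pos: [538.1, -8.0, 83.4]
tool_rot: [[-0.964, -0.267, 0.001], [-0.267, 0.964, 0.0], [-0.001, -0.0, -1.0]]
wrist_force: [0.2, 0.0, 1.4]
grip_width: 88.0
grasp_force: 0.3
```

```bash
python3 look.py 53.1 0 65.1 s2
```

```text
now [48.   1.6 64.4] units [-0.17 -0.05 -0.02] yaw 15.49 tilt [-0.001 -0.    -1.   ] F [0.2 0.  1.4] t 7.7
foot s [37.7 80.6 96.6] z [ 5.5 86.6] n 1699
plane normal [ 0.837  0.223 -0.5  ] tilt deg 60.0 yaw 14.9
```

View pics/s2.png

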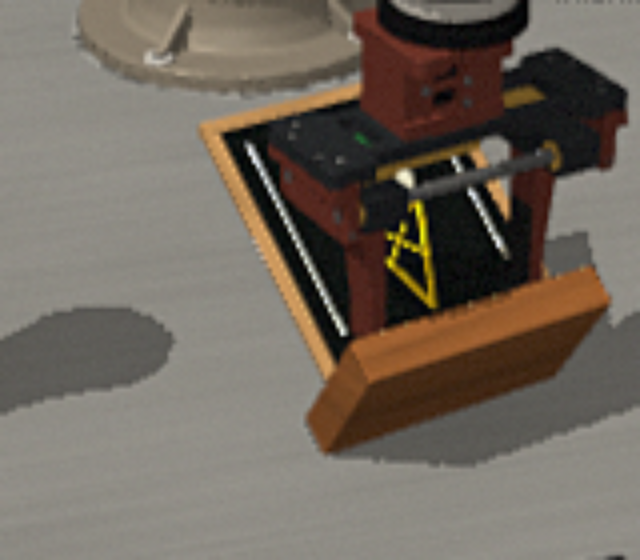

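The sign is at about 60°, with the fingers (370,320 and 540,270) in the corner between board and foot. I'll continue to 45° the same way.

Request:
{"api": "servo_tool", "payload": {
  "dp": [
    [-0.08,0,0],
    [-0.08,0,0],
    [-0.08,0,0],
    [-0.08,0,0],
    [-0.08,0,0.01],
    [-0.08,0,0.02],
    [-0.08,0,0.02],
    [-0.03,0,0],
    [0,0,0]
  ],
  "turn": [
    [0,0,0],
    [0,0,0],
    [0,0,0],
    [0,0,0],
    [0,0,0],
    [0,0,0],
    [0,0,0],
    [0,0,0],
    [0,0,0]
  ]
}}

```text
time: 8.88
tcp_pos: [556.7, -3.0, 82.6]
tool_rot: [[-0.964, -0.267, 0.004], [-0.267, 0.964, 0.001], [-0.004, -0.0, -1.0]]
wrist_force: [1.3, 0.5, 5.8]
grip_width: 87.9
grasp_force: 3.0
```

```bash
python3 look.py 49.5 0 76.4
```

```text
now [67.3  1.6 63.6] units [ 0.59 -0.05 -0.43] yaw 15.51 tilt [-0.004 -0.    -1.   ] F [1.3 0.5 5.8] t 8.88
foot s [ 45.6 105.5 116.9] z [13.1 75.1] n 1032
plane normal [ 0.396  0.193 -0.898] tilt deg 25.8 yaw 26.0
```

Request:
{"api": "servo_tool", "payload": {
  "dp": [
    [0.12,0,-0.13],
    [0.12,0,-0.13],
    [0.12,0,-0.13],
    [0.12,0,-0.13],
    [0.12,0,-0.13],
    [0.12,0,-0.13],
    [0.12,0,-0.13],
    [0.12,0,-0.13],
    [0.12,0,-0.13],
    [0.12,0,-0.13],
    [0.12,0,-0.13],
    [0.12,0,-0.13],
    [0.12,0,-0.13],
    [0.12,0,-0.13],
    [0,0,0]
  ],
  "turn": [
    [0,0,0],
    [0,0,0],
    [0,0,0],
    [0,0,0],
    [0,0,0],
    [0,0,0],
    [0,0,0],
    [0,0,0],
    [0,0,0],
    [0,0,0],
    [0,0,0],
    [0,0,0],
    [0,0,0],
    [0,0,0],
    [0,0,0]
  ]
}}

```text
time: 10.8
tcp_pos: [506.1, -17.0, 136.7]
tool_rot: [[-0.964, -0.267, 0.0], [-0.267, 0.964, 0.0], [-0.0, 0.0, -1.0]]
wrist_force: [0.7, -0.5, 1.7]
grip_width: 87.5
grasp_force: 0.7
```

```bash
python3 look.py 39.6 0 127.9 s3
```

```text
now [ 14.7   1.5 117.7] units [-0.83 -0.05 -0.34] yaw 15.47 tilt [-0.  0. -1.] F [ 0.7 -0.5  1.7] t 10.8
foot s [ 47.2 101.  113.8] z [12.8 77.3] n 1162
plane normal [ 0.795  0.162 -0.584] tilt deg 54.2 yaw 11.5
```

View pics/s3.png

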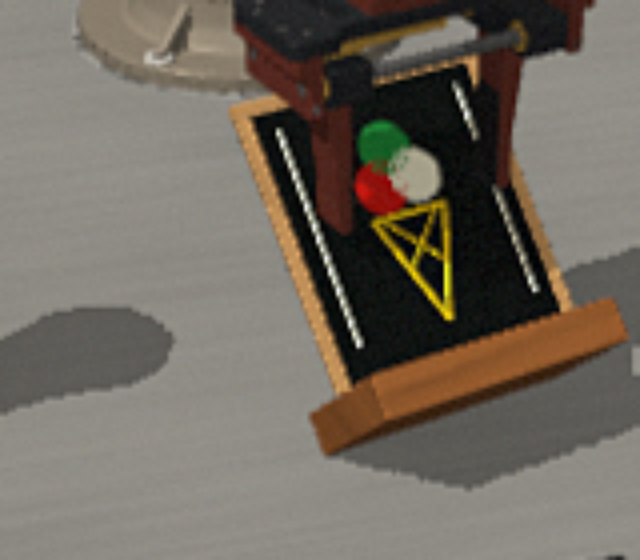

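The fingers (340,225 and 500,180) hold the board about two-thirds of the way up, at roughly 43°. Now I'll ease it forward.

Request:
{"api": "servo_tool", "payload": {
  "dp": [
    [-0.12,0,-0.06],
    [-0.12,0,-0.06],
    [-0.12,0,-0.05],
    [-0.12,0,-0.05],
    [-0.12,0,-0.04],
    [-0.12,0,-0.03],
    [-0.12,0,-0.02],
    [-0.12,0,-0.02],
    [-0.12,0,-0.01],
    [-0.12,0,0],
    [-0.12,0,0],
    [-0.12,0,0],
    [-0.12,0,0],
    [-0.12,0,0],
    [-0.12,0,0.01],
    [-0.12,0,0.01],
    [-0.12,0,0.02],
    [-0.12,0,0.02],
    [-0.12,0,0.02],
    [0,0,0]
  ],
  "turn": [
    [0,0,0],
    [0,0,0],
    [0,0,0],
    [0,0,0],
    [0,0,0],
    [0,0,0],
    [0,0,0],
    [0,0,0],
    [0,0,0],
    [0,0,0],
    [0,0,0],
    [0,0,0],
    [0,0,0],
    [0,0,0],
    [0,0,0],
    [0,0,0],
    [0,0,0],
    [0,0,0],
    [0,0,0],
    [0,0,0]
  ]
}}

```text
time: 13.35
tcp_pos: [572.6, 1.5, 144.2]
tool_rot: [[-0.964, -0.267, 0.0], [-0.267, 0.964, -0.0], [-0.0, -0.0, -1.0]]
wrist_force: [2.2, 1.0, 3.7]
grip_width: 87.9
grasp_force: 1.8
```

```bash
python3 look.py 106 0 120 s4
```

```text
now [ 83.8   1.6 125.2] units [-0.74 -0.05  0.17] yaw 15.49 tilt [-0. -0. -1.] F [2.2 1.  3.7] t 13.35
foot s [ 51.2 122.9 136.3] z [ 9.7 40.5] n 1548
plane normal [ 0.107  0.046 -0.993] tilt deg 6.6 yaw 23.3
```

View pics/s4.png

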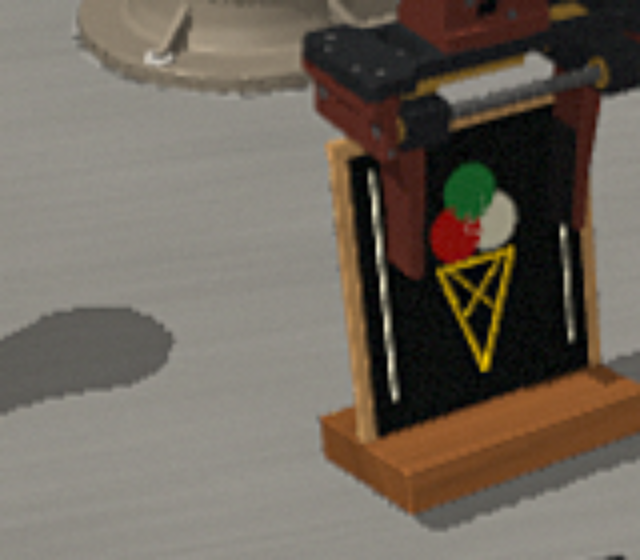

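About 10° left; the fingers (410,270 and 580,220) still hold the board. I'll lower it fully, step clear forwards, then rise.

Request:
{"api": "servo_tool", "payload": {
  "dp": [
    [-0.08,0,0.02],
    [-0.08,0,0.02],
    [-0.08,0,0.02],
    [-0.08,0,0.02],
    [-0.08,0,0.02],
    [-0.08,0,0.02],
    [-0.08,0,0],
    [-0.08,0,0],
    [-0.08,0,0],
    [-0.08,0,0],
    [-0.1,0,0],
    [-0.1,0,0],
    [-0.1,0,0],
    [0,0,-0.5],
    [0,0,-0.9],
    [0,0,-0.9],
    [0,0,-0.9],
    [0,0,-0.9]
  ],
  "turn": [
    [0,0,0],
    [0,0,0],
    [0,0,0],
    [0,0,0],
    [0,0,0],
    [0,0,0],
    [0,0,0],
    [0,0,0],
    [0,0,0],
    [0,0,0],
    [0,0,0],
    [0,0,0],
    [0,0,0],
    [0,0,0],
    [0,0,0],
    [0,0,0],
    [0,0,0],
    [0,0,0]
  ]
}}

```text
time: 15.65
tcp_pos: [603.9, 10.0, 265.6]
tool_rot: [[-0.964, -0.267, 0.001], [-0.267, 0.964, 0.0], [-0.001, -0.0, -1.0]]
wrist_force: [-0.3, -0.3, 0.8]
grip_width: 87.7
grasp_force: 0.0
```

```bash
python3 look.py 0 0 240 s5; python3 - <<'E'
from h import *
im,d,W=cloud("top"); cv2.imwrite("pics/t5.png",im[150:400,150:500,::-1].repeat(2,0).repeat(2,1))
E
```

```text
now [116.2   1.4 246.6] units [ 3.87 -0.05  0.22] yaw 15.47 tilt [-0.001 -0.    -1.   ] F [-0.3 -0.3  0.8] t 15.65
foot s [ 52.  121.6 139.4] z [ 3.4 26.5] n 1603
plane normal [ 0.015 -0.     1.   ] tilt deg 179.1 yaw -0.1
```

View pics/s5.png

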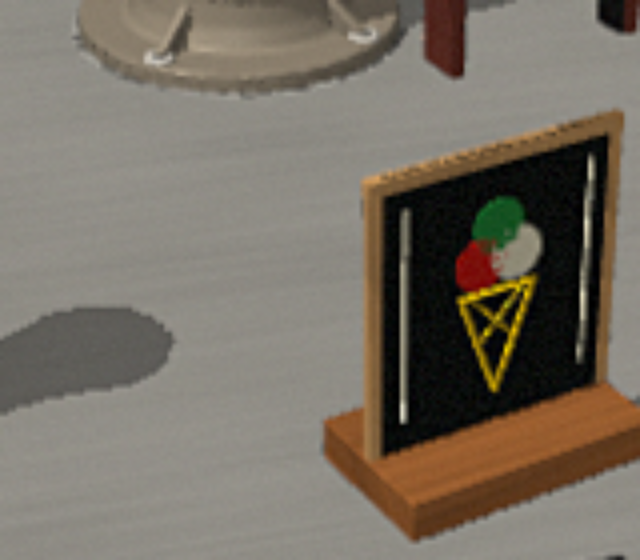

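The sign stands upright on its foot, and the fingers are clear above it. Next I go over to the robot side, turn square to the rail and tilt the tool slightly so the wrist stays clear of the board.

Request:
{"api": "servo_tool", "payload": {
  "dp": [
    [0.85,0,0],
    [0.85,0,0],
    [0.85,0,0],
    [0.85,0,0],
    [0.85,0,0],
    [0,0,0],
    [0,0,0],
    [0,0,0]
  ],
  "turn": [
    [0,0,0],
    [0,0,0],
    [0,0,0],
    [0,0,0.83],
    [0,0,0.83],
    [0,-0.58,0],
    [0,-0.58,0],
    [0,0,0]
  ]
}}

```text
time: 16.75
tcp_pos: [478.8, -20.9, 263.2]
tool_rot: [[-0.985, -0.021, 0.172], [-0.021, 1.0, 0.004], [-0.172, 0.001, -0.985]]
wrist_force: [0.1, 0.3, 0.4]
grip_width: 87.5
grasp_force: 0.0
```

```bash
python3 - <<'E'
from h import *
s=state();R=s["tool_rot"];p=s["tcp_pos"];z=R[:,2]
print(p.round(1),R.round(3).tolist(),s["joint_positions"].round(2))
def to(tip): # desired tip-centre world
    print((R.T@(np.array(tip)-z*19-p)/30).round(2))
to([490,0,12]); 
im,d,W=cloud("top")
# foot top faces & board from top
m=(W[...,0]>520)&(W[...,0]<700)&(abs(W[...,1])<110)&(W[...,2]>15)&(W[...,2]<32)
hsv=cv2.cvtColor(im,cv2.COLOR_RGB2HSV); m&=(hsv[...,0]<18)&(hsv[...,1]>90)
Q=W[m]; r=cv2.minAreaRect(Q[:,:2].astype(np.float32)); print(r,cv2.boxPoints(r).round(1).tolist(),len(Q))
E
```

```text
[478.8 -20.9 263.2] [[-0.985, -0.021, 0.172], [-0.021, 1.0, 0.004], [-0.172, 0.001, -0.985]] [-0.42  0.02  0.33  2.11  0.    0.83  1.5 ]
[1.06 0.68 7.68]
((580.4990844726562, 2.0283126831054688), (88.37154388427734, 147.72518920898438), 15.570098876953125) [[518.0999755859375, 61.29999923706055], [557.7999877929688, -81.0], [642.9000244140625, -57.29999923706055], [603.2000122070312, 85.0]] 1980
```

Request:
{"api": "servo_tool", "payload": {
  "dp": [
    [0.14,0.1,0.9],
    [0.14,0.1,0.9],
    [0.14,0.1,0.9],
    [0.14,0.1,0.9],
    [0.14,0.1,0.9],
    [0.14,0.1,0.9],
    [0.12,0.08,0.8],
    [0.1,0,0.8],
    [0,0,0.5],
    [0,0,0.18],
    [0,0,0]
  ],
  "turn": [
    [0,0,0],
    [0,0,0],
    [0,0,0],
    [0,0,0],
    [0,0,0],
    [0,0,0],
    [0,0,0],
    [0,0,0],
    [0,0,0],
    [0,0,0],
    [0,0,0]
  ]
}}

```text
time: 18.18
tcp_pos: [488.9, -0.3, 31.1]
tool_rot: [[-0.985, -0.021, 0.173], [-0.021, 1.0, 0.004], [-0.173, 0.0, -0.985]]
wrist_force: [-0.0, -0.6, -0.3]
grip_width: 87.9
grasp_force: 0.0
```

```bash
python3 - <<'E'
from h import *
s=state();R=s["tool_rot"];p=s["tcp_pos"];z=R[:,2]
print((p+19*z).round(1),s["joint_positions"].round(2),(R.T@np.array([1,-.0,0])).round(3))
E
```

```text
[ 4.922e+02 -2.000e-01  1.240e+01] [-0.29  0.46  0.18  2.28 -0.24  0.24  1.68] [-0.985 -0.021  0.173]
```

Request:
{"api": "servo_tool", "payload": {
  "dp": [
    [-0.197,0,0.035],
    [-0.197,0,0.035],
    [-0.15,0,0.026],
    [-0.12,0,0.021],
    [-0.12,0,0.021],
    [-0.15,0,0.026],
    [-0.15,0,0.026],
    [-0.15,0,0.026],
    [-0.15,0,0.026],
    [-0.15,0,0.026],
    [-0.15,0,0.026],
    [-0.15,0,0.026],
    [-0.15,0,0.026],
    [-0.15,0,0.026],
    [-0.15,0,0.026],
    [-0.15,0,0.026],
    [-0.15,0,0.026],
    [-0.15,0,0.026],
    [0,0,0]
  ],
  "turn": [
    [0,0,0],
    [0,0,0],
    [0,0,0],
    [0,0,0],
    [0,0,0],
    [0,0,0],
    [0,0,0],
    [0,0,0],
    [0,0,0],
    [0,0,0],
    [0,0,0],
    [0,0,0],
    [0,0,0],
    [0,0,0],
    [0,0,0],
    [0,0,0],
    [0,0,0],
    [0,0,0],
    [0,0,0]
  ]
}}

```text
time: 20.55
tcp_pos: [572.1, 0.9, 31.3]
tool_rot: [[-0.985, -0.02, 0.173], [-0.02, 1.0, 0.003], [-0.173, -0.0, -0.985]]
wrist_force: [-2.1, -1.0, -0.8]
grip_width: 87.9
grasp_force: 1.1
```

```bash
cat > fin.py <<'E'
from h import *
s=state();R=s["tool_rot"];p=s["tcp_pos"];z=R[:,2]
print("tip",(p+19*z).round(1),"F",s["wrist_force"].round(1),"j",s["joint_positions"].round(2),"t",s["time"])
for n in("top","scene"):
    im,d,W=cloud(n); hsv=cv2.cvtColor(im,cv2.COLOR_RGB2HSV)
    m=(W[...,0]>540)&(W[...,0]<760)&(abs(W[...,1])<130)&(W[...,2]>17)&(W[...,2]<32)&(hsv[...,0]<18)&(hsv[...,1]>90)
    Q=W[m]; r=cv2.minAreaRect(Q[:,:2].astype(np.float32)); print(n,r,len(Q))
    # front edge of the foot's top face per y bin
    ys=np.arange(Q[:,1].min()+8,Q[:,1].max()-8,8); e=[np.percentile(Q[abs(Q[:,1]-y)<4,0],97) for y in ys]
    b,a=np.polyfit(ys,e,1); print(" front edge x at y=0:",a.round(1),"slope",b.round(4)); cv2.imwrite(f"pics/fin_{n}_{s['time']:.1f}.png",im[...,::-1])
E
python3 fin.py
```

```text
tip [575.4   0.9  12.6] F [-2.1 -1.  -0.8] j [-0.27  0.55  0.19  2.09 -0.24  0.35  1.69] t 20.55
top ((635.3655395507812, -8.0457763671875), (77.87564849853516, 148.3573455810547), 1.4729182720184326) 1276
 front edge x at y=0: 673.1 slope -0.0239
scene ((633.9965209960938, -9.6981201171875), (95.92133331298828, 151.26234436035156), 0.36896759271621704) 1296
 front edge x at y=0: 677.2 slope -0.0291
```

Request:
{"api": "servo_tool", "payload": {
  "dp": [
    [-0.15,0,0.026],
    [-0.15,0,0.026],
    [-0.15,0,0.026],
    [-0.15,0,0.026],
    [-0.15,0,0.026],
    [-0.15,0,0.026],
    [-0.15,0,0.026],
    [-0.15,0,0.026],
    [-0.15,0,0.026],
    [-0.15,0,0.026],
    [-0.06,0,0.01],
    [-0.06,0,0.01],
    [0,0,0]
  ],
  "turn": [
    [0,0,0],
    [0,0,0],
    [0,0,0],
    [0,0,0],
    [0,0,0],
    [0,0,0],
    [0,0,0],
    [0,0,0],
    [0,0,0],
    [0,0,0],
    [0,0,0],
    [0,0,0],
    [0,0,0]
  ]
}}

```text
time: 22.28
tcp_pos: [621.0, 2.6, 31.3]
tool_rot: [[-0.985, -0.021, 0.173], [-0.021, 1.0, 0.004], [-0.173, 0.0, -0.985]]
wrist_force: [-2.8, -0.4, 0.1]
grip_width: 87.8
grasp_force: 1.8
```

Request:
{"api": "servo_tool", "payload": {
  "dp": [
    [-0.05,0,0.009],
    [-0.05,0,0.009],
    [0,0,0]
  ],
  "turn": [
    [0,0,0],
    [0,0,0],
    [0,0,0]
  ]
}}

```text
time: 22.65
tcp_pos: [624.4, 2.7, 31.4]
tool_rot: [[-0.985, -0.021, 0.174], [-0.021, 1.0, 0.004], [-0.174, -0.0, -0.985]]
wrist_force: [-2.2, -1.1, -2.6]
grip_width: 87.6
grasp_force: 1.4
```

```bash
python3 fin.py
```

```text
tip [627.7   2.8  12.6] F [-2.2 -1.1 -2.6] j [-0.26  0.6   0.19  1.97 -0.23  0.41  1.69] t 22.65
top ((694.2702026367188, -5.478363037109375), (72.99176025390625, 147.0564422607422), 1.1399708986282349) 695
 front edge x at y=0: 726.9 slope -0.0224
scene ((683.921630859375, -8.044853210449219), (151.7623291015625, 84.20991516113281), 89.57733154296875) 1065
 front edge x at y=0: 720.6 slope -0.0248
```

Request:
{"api": "servo_tool", "payload": {
  "dp": [
    [-0.04,0,0.007],
    [-0.04,0,0.007],
    [0,0,0]
  ],
  "turn": [
    [0,0,0],
    [0,0,0],
    [0,0,0]
  ]
}}

```text
time: 23.12
tcp_pos: [626.8, 2.8, 31.4]
tool_rot: [[-0.985, -0.021, 0.173], [-0.021, 1.0, 0.004], [-0.173, 0.0, -0.985]]
wrist_force: [-4.0, -0.5, -1.0]
grip_width: 87.5
grasp_force: 1.4
```

Request:
{"api": "servo_tool", "payload": {
  "dp": [
    [-0.03,0,0.005],
    [0,0,0]
  ],
  "turn": [
    [0,0,0],
    [0,0,0]
  ]
}}

```text
time: 23.38
tcp_pos: [627.6, 2.8, 31.4]
tool_rot: [[-0.985, -0.021, 0.173], [-0.021, 1.0, 0.004], [-0.173, -0.0, -0.985]]
wrist_force: [-3.0, 0.6, -2.1]
grip_width: 88.1
grasp_force: 1.6
```

Request:
{"api": "servo_tool", "payload": {
  "dp": [
    [-0.03,0,0.005],
    [0,0,0]
  ],
  "turn": [
    [0,0,0],
    [0,0,0]
  ]
}}

```text
time: 23.62
tcp_pos: [627.8, 2.8, 31.3]
tool_rot: [[-0.985, -0.021, 0.172], [-0.021, 1.0, 0.004], [-0.172, 0.0, -0.985]]
wrist_force: [-5.5, -0.0, 1.9]
grip_width: 87.8
grasp_force: 2.7
```

Request:
{"api": "servo_tool", "payload": {
  "dp": [
    [-0.02,0,0.003],
    [0,0,0]
  ],
  "turn": [
    [0,0,0],
    [0,0,0]
  ]
}}

```text
time: 23.88
tcp_pos: [627.9, 2.8, 31.2]
tool_rot: [[-0.985, -0.021, 0.171], [-0.021, 1.0, 0.004], [-0.171, 0.0, -0.985]]
wrist_force: [-8.3, 0.0, 1.4]
grip_width: 87.9
grasp_force: 3.5
```

Request:
{"api": "servo_tool", "payload": {
  "dp": [
    [-0.02,0,0.003],
    [0,0,0]
  ],
  "turn": [
    [0,0,0],
    [0,0,0]
  ]
}}

```text
time: 24.12
tcp_pos: [628.0, 2.8, 31.2]
tool_rot: [[-0.985, -0.021, 0.17], [-0.021, 1.0, 0.004], [-0.17, 0.0, -0.985]]
wrist_force: [-8.2, -0.3, 4.1]
grip_width: 88.1
grasp_force: 4.5
```

The foot is firmly against the rail. Now I back straight off and check.

Request:
{"api": "servo_tool", "payload": {
  "dp": [
    [0.1,0,-0.017],
    [0.2,0,-0.035],
    [0.6,0,-0.1],
    [0.9,0,-0.15],
    [0.9,0,-0.15],
    [0.9,0,-0.4],
    [0.5,0,-0.8],
    [0,0,-0.9],
    [0,0,-0.5],
    [0,0,0],
    [0,0,0]
  ],
  "turn": [
    [0,0,0],
    [0,0,0],
    [0,0,0],
    [0,0,0],
    [0,0,0],
    [0,0,0],
    [0,0,0],
    [0,0,0],
    [0,0,0],
    [0,0,0],
    [0,0,0]
  ]
}}

```text
time: 25.5
tcp_pos: [492.9, 0.1, 99.9]
tool_rot: [[-0.985, -0.022, 0.173], [-0.021, 1.0, 0.004], [-0.173, -0.0, -0.985]]
wrist_force: [-0.6, -1.6, -0.8]
grip_width: 87.8
grasp_force: 0.0
```

```bash
python3 fin.py; ls pics | tail -n 20; python3 - <<'E'
import cv2,glob
f=sorted(glob.glob("pics/fin_top_*.png"))[-1]; g=f.replace("top","scene")
a=cv2.imread(f)[160:310,220:420]; b=cv2.imread(g)[160:310,250:450]
cv2.imwrite("pics/end.png",cv2.resize(cv2.hconcat([a,b]),None,fx=2,fy=2))
E
```

```text
tip [4.962e+02 1.000e-01 8.120e+01] F [-0.6 -1.6 -0.8] j [-0.38  0.32  0.28  2.24 -0.17  0.42  1.62] t 25.5
top ((687.42138671875, -5.682220458984375), (91.01116943359375, 147.23458862304688), 1.5559574365615845) 1587
 front edge x at y=0: 730.6 slope -0.0193
scene ((683.9146118164062, -7.94635009765625), (151.0946502685547, 81.40959167480469), 89.88639831542969) 995
 front edge x at y=0: 721.0 slope -0.0137
fin_scene_20.6.png
fin_scene_22.6.png
fin_scene_25.5.png
fin_top_20.6.png
fin_top_22.6.png
fin_top_25.5.png
s1.png
s2.png
s3.png
s4.png
s5.png
scene0.png
t5.png
top0.png
```

View pics/end.png

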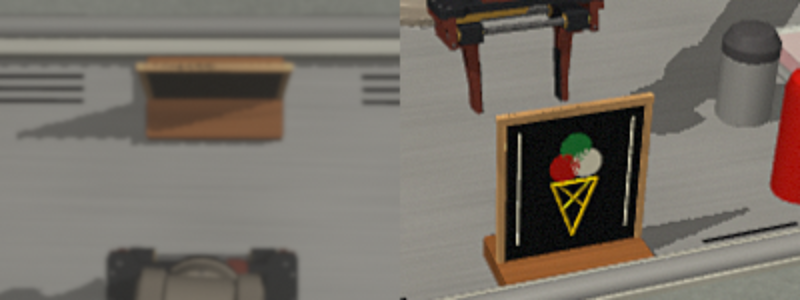

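The sign stands upright with its foot flush along the rail (left panel, foot front at row ~57). The gripper is clear and the neighbours are undisturbed.

```bash
python3 -c "
from station import *
print(hand_in())"
```

```text
the job is handed in; nothing more can be done
None
```

The sign is standing upright with its whole front edge against the rail, the bottle, tubs and shaker look untouched, and I've handed the job in at about 25.5 s; no verdict came back.

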